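# Hang the dial angle gauge back on its hook

## Robot

A 6-joint arm with a two-finger parallel gripper is mounted at the origin on the work surface. World frame = base frame: x ahead of the robot, y to its left, z up, the work surface at z = 0. Lengths are in m, angles in rad, forces in N, time in s.
With the tool pointing down it reaches from about 0.3 to 0.775 m from the base axis. Payload 14.6 kg.
Tool frame: the origin (TCP) lies at the very end of the fingers, on their centre line; the grasp point (between the pads) lies 19 mm behind it; z points along the fingers, y is the line along which they close (so a half turn about z gives the same grasp; the last joint's range is limited). The gripper opens to 94 mm and grips with 3 to 60 N. Pads are 16 mm wide; open, the fingers measure 119 mm over their backs; the gripper's body (75 mm by 177 mm) begins 78 mm behind the grasp point.
Start: joints at [1.063, 0.3, 1.521, -0, 1.321, -0.067], TCP at [0.235, 0.497, 0.205] pointing down, gripper open.
Joint ranges: [-3.03, 3.03], [-0.79, 2.21], [0.23, 2.52], [-1.04, 4.18], [0, 3.07], [-2.55, 2.55]. Speed limits (rad/s): [2.22, 2.22, 2.57, 3.14, 3.14, 3.14].

## Interface

Orientations are given as [roll, pitch, yaw] about the fixed x, y, z axes, in that order (R = Rz(yaw) Ry(pitch) Rx(roll)).
In Python, from station import ctrl gives the robot as it stands.
- The arm moves only by the tool move_arm, never from a script. Its argument "targets" is a list of rows, each a list of 6 numbers: the shift along the tool's x, y, z in units of 1000 mm (1.0 is 1000 mm), then the turn, a rotation vector about the tool's x, y, z in units of 30 degrees (1.0 is 30 degrees). In form: [[tx, ty, tz, ax, ay, az], ...]. A call has exactly 5 rows; each row is the pose to reach, as a shift and turn from the pose commanded when the call began, along the tool's axes at that moment; what a row does not reach only later rows make up. A row lasts 1/12 s, in which the tool goes at most 41.7 mm and 7.16 degrees, less where a joint would pass 70% of its speed; a pose out of reach is approached as far as the arm can. A call with a number of a shift or a turn outside -1 to 1 is refused whole. A call with a gripper value outside its range is refused whole. "fingers" is the opening, from -1 (shut) to 1 (fully open), set as the call begins (left out, the last holds). The fingers move at their own pace and stop on an object; "grip_force" is the grip in N (left out, the last holds). Time passes only in rows, so rows that repeat a pose let the fingers close, or fill a call up. It gives the time, the measured TCP pose, the force and the opening at its end, in the units of the state.
- ctrl.get_obs(): the state, without advancing time (a new reading comes with each control period).
- ctrl.camera(name): name is "scene" or "top" or "wrist"; returns the picture (400x640x3 uint8, red, green, blue); there is no depth.
- ctrl.camera_info(name): a dict with "fx", "fy", "cx", "cy" (pixels), "rvec" (rotation vector, rad) and "tvec" (3), from world to camera coordinates, as OpenCV has them. Camera axes: x right, y down, z forward; pixel columns grow to the right and rows downward; lengths in m; the calibration is good to about 2 mm. A picture is of the moment at which its call begins: read the wrist's pose just before it. camera_info takes no time and is no camera call; for the wrist camera it gives the pose at the moment of the call.
- ctrl.hand_in(): hands the job in, once; it reports no verdict.
The state is a dict: "time_s": time; "qpos": joint angles; "joint_vel": joint speeds; "tau": joint torques, N m; "ee_pos": TCP position; "eef_rot": TCP orientation; "force": force on the tool from outside, world axes, zero at the start; "moment": the same for the moment, N m; "grip_width": finger opening in m.
Only numpy, scipy, OpenCV 4.12 (cv2) and the standard library are available. Lean on these libraries where they do the work, as an engineer would, in place of code of your own. Each camera call takes 0.05 s, during which the arm holds its last target. There are 200 camera calls.

## Task

Pick up the yellow dial angle gauge from the welding bench and hang it by its slot on the hook of the blue stand: dial facing outward from the stand's panel, hanging upright, pushed back along the hook until its back rests against the rubber disc. The hook's height is not known exactly, so feel for it, and let the hook take the gauge before you let go. Handle the gauge gently: never press it or the fingers hard against stand or hook, do not tip it over, and leave the other things on the bench where they are.

Things in the scene. Friction and masses are not known exactly. Their poses are not given: they have to be found in the camera images.
- gauge_mid (a point): Centre, half-way up, of the loose yellow dial angle gauge (0.24 to 0.40 kg), which stands upright on its base. Axes: -x out of the white dial (marked face), +x out of the black back, y along its width, z up. Body 20 mm thick (x), 94 wide (y), 121 high. Foot: steel bar 30 x 100 mm, 14 high. For the fingers: both faces are flat 20 to 46 mm either side of the middle (y), in the top 30 mm.
- gauge_slot (a point): Middle of the gauge's hanging slot, 37.5 mm above gauge_mid, same axes. It goes right through the body along x and is 24 mm wide (y); flat lower edge 11 mm below this point; roof a shallow inverted V, 11 mm above this point in the middle, 6 mm above it at the sides. Over the roof a 12 mm bar up to the top edge. The back below the slot is flat.
- gauge_dial (a point): Middle of the dial face (70 mm across, white, black ticks, red needle), 13 mm in front (-x) of the gauge's middle plane and 10.5 mm below gauge_mid. Same axes.
- gauge: The same gauge; origin at the centre of the underside of its base bar, same axes.
- stand: Blue sheet-steel stand bolted to the bench. Origin on the bench below the middle of the panel's front face; -x outward from the panel (the way the hook points), y along it, z up. Panel 180 mm wide, 225 high; foot plate 8 mm thick, 200 wide, reaching 120 mm in front of the panel. One steel hook at y = 0, clamped in an upright slot: rigid in use, its height not measured (see stand_seat).
- stand_seat (a point): Where the middle of the gauge's slot is in plan when home: 65 mm out (-x) from the panel, 175 mm above the bench, axes as the stand. Fixed to the stand, not to the hook. The hook's level shank, 8 mm thick, has its axis 0 to 30 mm ABOVE this point: different each time, to be felt for. Rubber disc on the hook, 30 mm across, front face 55 mm out from the panel: the gauge's back stops on it.
- stand_tip (a point): The plan position of the hook's tip: 91 mm out from the panel, 175 mm above the bench, fixed to the stand, axes as the stand. Bare shank from 55 to 85 mm out, then bent up about 45 degrees to a 10 mm ball, centre 91 mm out and 7 mm above the shank's axis. Tip and shank, 16 mm high in all, pass the slot when its lower edge is 4 to 10 mm below the shank's axis; else the back butts on the ball.
- pliers_mid (a point): Orange-handled pliers lying on the bench, 165 mm long, 18 mm high; point at the middle of the handles. Leave alone.
- angle_piece: Loose piece of dark angle steel, 100 mm long, 50 mm high, lying on one leg; origin under the upright leg. Leave alone.
- coupon: Steel weld test plate 100 x 100 x 6 mm lying flat; origin under its centre. Leave alone.
- hammer: Hammer lying on the bench, 260 mm long; leave alone.
- bolt: Bolt standing on its head, 28 mm across, 55 mm high; origin under its centre. Leave alone.
- can: Red-banded spray can, 64 mm across, 150 mm high; origin under its centre. Leave alone.
Mind the look-alikes: they are no part of the job. What is shaped like the gauge but brown or green is not meant.

How it is judged:
By the outcome, as a careful person would: the job done as asked, in the order asked, and still so for the second after the job is handed in, with the robot touching nothing.
It also fails if it takes over 72 s, if anything falls off the work surface, if the arm or the gripper's body presses on something with over 40 N, if the wrist force passes 120 N, or if a joint passes its speed limit or range.

## Working session

There is one attempt and no reset: what is moved stays moved. The work goes in short steps, Python scripts to look and compute and a tool call to move; the robot and the scene stay as the last step left them, time stands still between calls to the robot, and variables do not carry over. Pictures are saved under pics/ and viewed, on a budget of 10 in all, crops included, one or two more only if the job needs it, and the job is handed in when it is done.

Besides the shell and the picture viewer there is one more tool, called after "Call:" by a JSON object that holds its "fn" and its "kwargs". move_arm: Moves the arm, as the interface text tells. Shifts and turns lie within -1 to 1; 1 stands for 1000 mm of shift or 30 degrees of turn. Its arguments: {"type":"object","properties":{"targets":{"type":"array"},"fingers":{"type":"number"},"grip_force":{"type":"number"}},"required":["targets"]}

```bash
ls; mkdir -p pics; python3 - <<'E'
from station import ctrl
import cv2
print(ctrl.get_obs())
for n in("scene","top"):
    print(n,ctrl.camera_info(n)); cv2.imwrite(f"pics/{n}0.png",ctrl.camera(n)[:,:,::-1])
E
```

```text
pics
{'time_s': 0.0, 'qpos': array([ 1.06343022e+00,  3.00517677e-01,  1.52160874e+00, -9.31724892e-06,
        1.32067870e+00, -6.65936873e-02]), 'joint_vel': array([-0.00043837,  0.00070104,  0.00091686, -0.00236747,  0.0002701 ,
       -0.00092388]), 'tau': array([ 5.68744736e-05, -5.31811738e+01, -3.52733445e+01,  7.08298758e-02,
        2.44007679e-02, -1.18161383e-04]), 'ee_pos': array([0.23452127, 0.49719501, 0.20484908]), 'eef_rot': array([-3.14038228e+00, -7.16779423e-05,  2.70082250e+00]), 'force': array([ 0.19580067,  0.05417641, -0.66323532]), 'moment': array([-0.04105424, -0.03501316,  0.00556466]), 'grip_width': 0.09389836921040265}
scene {'fx': 402.25028102483606, 'fy': 402.25028102483606, 'cx': 323.84287451045043, 'cy': 204.62889905034748, 'rvec': array([ 1.112515  ,  2.17434646, -1.15344839]), 'tvec': array([ 0.36185223, -0.12358661,  1.58396612])}
top {'fx': 453.9494046101948, 'fy': 453.9494046101948, 'cx': 317.4137631630423, 'cy': 206.10938387358038, 'rvec': array([ 2.16824697, -2.11888301,  0.15185665]), 'tvec': array([-0.05998796,  0.53020729,  1.56752139])}
```

View pics/scene0.png

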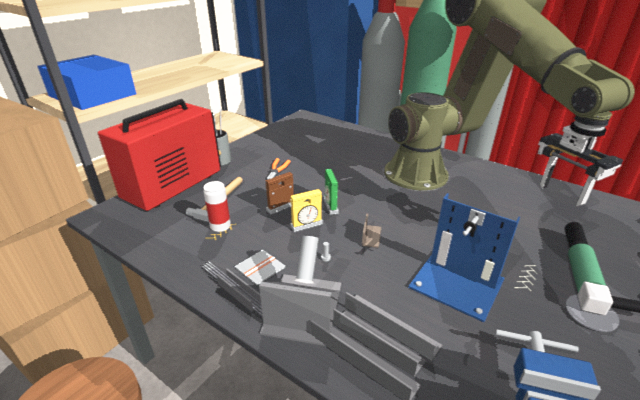

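View pics/top0.png

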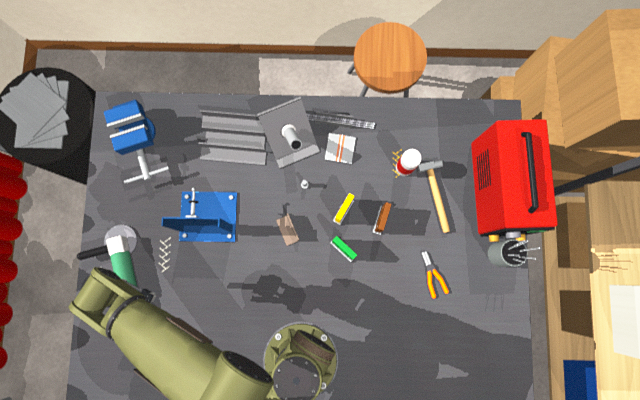

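```bash
cat > h.py <<'E'
import cv2,numpy as np
from scipy.spatial.transform import Rotation as Ro
from station import ctrl
def proj(n,P,ci=None):
    c=ci or ctrl.camera_info(n);K=np.array([[c["fx"],0,c["cx"]],[0,c["fy"],c["cy"]],[0,0,1]])
    return cv2.projectPoints(np.atleast_2d(np.array(P,float)),c["rvec"],c["tvec"],K,None)[0][:,0]
def back(n,uv,z,ci=None):
    c=ci or ctrl.camera_info(n);R=cv2.Rodrigues(c["rvec"])[0]
    d=R.T@np.array([(uv[0]-c["cx"])/c["fx"],(uv[1]-c["cy"])/c["fy"],1]);o=-R.T@c["tvec"]
    return o+d*(z-o[2])/d[2]
def crop(im,x,y,w,h,s): return cv2.resize(im[y:y+h,x:x+w],None,fx=s,fy=s,interpolation=cv2.INTER_CUBIC)
E
python3 - <<'E'
from h import *
t=cv2.imread("pics/top0.png");s=cv2.imread("pics/scene0.png")
a=np.hstack([crop(t,155,180,90,75,4.4),crop(t,300,180,90,75,4.4)])
b=np.hstack([crop(s,405,190,120,90,3.3),crop(s,265,165,120,90,3.3)])
w=min(a.shape[1],b.shape[1],800);o=np.vstack([a[:,:w],b[:,:w]]);print(a.shape,b.shape,o.shape);cv2.imwrite("pics/c1.png",o[:600])
E
```

```text
(330, 792, 3) (297, 792, 3) (627, 792, 3)
```

View pics/c1.png

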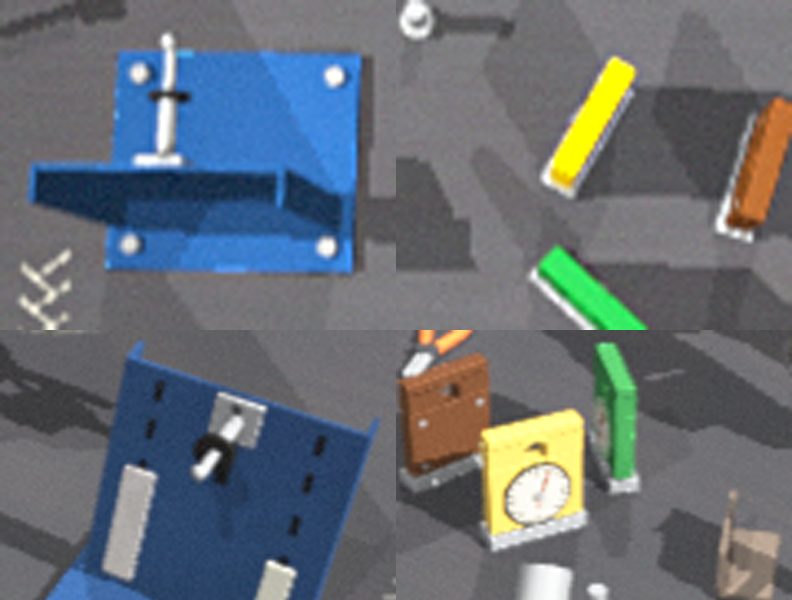

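```bash
python3 - <<'E'
from h import *
f=lambda p,ox,oy,dx,dy,s:((p[0]-dx+.5)/s-.5+ox,(p[1]-dy+.5)/s-.5+oy)
print("plate")
P=[back("top",f(p,155,180,0,0,4.4),.008)[:2] for p in((119,52),(360,56),(353,271),(107,268))]
for p in P:print(p.round(4))
print([np.linalg.norm(P[i]-P[i-1]).round(4) for i in range(4)])
G=[back("top",f(p,300,180,396,0,4.4),.121)[:2] for p in((612,55),(637,72),(573,188),(547,178))]
print("gauge");[print(p.round(4)) for p in G];print(np.mean(G,0),[np.linalg.norm(G[i]-G[i-1]).round(4) for i in range(4)])
for p in ((482,430),(580,410)):print("scene top",back("scene",f(p,265,165,396,330,3.3),.121).round(4))
for p in ((490,548),(587,522)):print("scene base",back("scene",f(p,265,165,396,330,3.3),.0).round(4))
# stand frame from plate
front=P[1]-P[0]; yv=(P[1]-P[0]+P[2]-P[3])/2; 
th=np.arctan2(yv[1],yv[0]);print("stand ydir angle",np.degrees(th))
u=yv/np.linalg.norm(yv); n=np.array([-u[1],u[0]]); 
m=(P[0]+P[1])/2; 
if np.dot(n,(P[2]+P[3])/2-m)<0:n=-n
o=m+n*.12;print("origin",o,"+x dir",n, "y angle check",u)
for h in (0,.015,.03):
  T=np.r_[o-n*.091,.175+h+.007];S=np.r_[o-n*.055,.175+h]
  print(h,[((proj(c,[T,S])-np.array(off)+.5)*s-.5).round(0).tolist() for c,off,s in(("top",(155,180),4.4),("scene",(405,190),3.3))])
E
```

```text
plate
[0.5785 0.4459]
[0.5797 0.247 ]
[0.4027 0.244 ]
[0.4005 0.4437]
[np.float64(0.178), np.float64(0.1989), np.float64(0.177), np.float64(0.1998)]
gauge
[ 0.5694 -0.1526]
[ 0.5567 -0.1719]
[ 0.4663 -0.1244]
[ 0.4735 -0.1045]
[ 0.51648293 -0.13831875] [np.float64(0.1073), np.float64(0.0231), np.float64(0.102), np.float64(0.0211)]
scene top [ 0.5583 -0.1704  0.121 ]
scene top [ 0.4767 -0.1185  0.121 ]
scene base [ 0.5721 -0.1551  0.    ]
scene base [ 0.4833 -0.1046  0.    ]
stand ydir angle -89.5190862185928
origin [0.45908585 0.34544304] +x dir [-0.99996477 -0.00839343] y angle check [ 0.00839343 -0.99996477]
0 [[[181.0, 51.0], [181.0, 101.0]], [[191.0, 171.0], [206.0, 153.0]]]
0.015 [[[175.0, 47.0], [175.0, 98.0]], [[195.0, 155.0], [210.0, 137.0]]]
0.03 [[[170.0, 44.0], [170.0, 95.0]], [[199.0, 138.0], [214.0, 121.0]]]
```

Call:
{"fn": "move_arm", "kwargs": {"targets": [[-0.0255,-0.0229,-0.006,0,0,0],[-0.051,-0.0458,-0.012,0,0,0],[-0.0765,-0.0687,-0.018,0,0,0],[-0.102,-0.0916,-0.024,0,0,0],[-0.1275,-0.1145,-0.03,0,0,0]], "fingers": 0.3}}

```text
time_s: 0.52
ee_pos: [0.3012, 0.3379, 0.2354]
eef_rot: [-3.141, -0.0, 2.701]
force: [-0.1, -0.3, 0.5]
grip_width: 0.0642
```

Call:
{"fn": "move_arm", "kwargs": {"targets": [[-0.0255,-0.0229,-0.006,0,0,0],[-0.051,-0.0458,-0.012,0,0,0],[-0.0765,-0.0687,-0.018,0,0,0],[-0.102,-0.0916,-0.024,0,0,0],[-0.1275,-0.1145,-0.03,0,0,0]]}}

```text
time_s: 0.93
ee_pos: [0.3677, 0.1799, 0.2657]
eef_rot: [-3.142, -0.0, 2.701]
force: [0.1, 0.7, -0.4]
grip_width: 0.0612
```

Call:
{"fn": "move_arm", "kwargs": {"targets": [[-0.0255,-0.0229,-0.003,0,0,0],[-0.051,-0.0458,-0.006,0,0,0],[-0.0765,-0.0687,-0.009,0,0,0],[-0.102,-0.0916,-0.012,0,0,0],[-0.1275,-0.1145,-0.015,0,0,0]]}}

```text
time_s: 1.35
ee_pos: [0.4342, 0.0218, 0.2805]
eef_rot: [-3.142, -0.0, 2.701]
force: [0.8, -0.3, -0.6]
grip_width: 0.0608
```

Call:
{"fn": "move_arm", "kwargs": {"targets": [[-0.0255,-0.0229,0,0,0,0],[-0.051,-0.0458,0,0,0,0],[-0.0765,-0.0687,0,0,0,0],[-0.102,-0.0916,0,0,0,0],[-0.1275,-0.1145,0,0,0,0]]}}

```text
time_s: 1.77
ee_pos: [0.5007, -0.1362, 0.2802]
eef_rot: [-3.142, -0.0, 2.701]
force: [-0.1, 1.5, 0.3]
grip_width: 0.0611
```

```bash
python3 - <<'E'
from h import *
c=ctrl.camera_info("wrist");print(c);im=ctrl.camera("wrist")[:,:,::-1]
R=cv2.Rodrigues(c["rvec"])[0];print("cam pos",-R.T@c["tvec"], "axis",R[2])
cv2.imwrite("pics/w1.png",cv2.resize(im,None,fx=1.25,fy=1.25))
print(proj("wrist",[[.5165,-.1445,.121],[.5165,-.1445,0]]))
E
```

```text
{'fx': 322.0695850708406, 'fy': 322.0695850708406, 'cx': 317.13279464956986, 'cy': 200.43084012653517, 'rvec': array([-2.46933803, -1.56343399, -0.19826865]), 'tvec': array([-0.09138176, -0.54018548,  0.33606351])}
cam pos [ 0.43628244 -0.10551731  0.46001455] axis [ 0.22523887 -0.10611095 -0.96850809]
[[319.3200782  199.87183497]
 [318.8312295  179.2253631 ]]
```

View pics/w1.png

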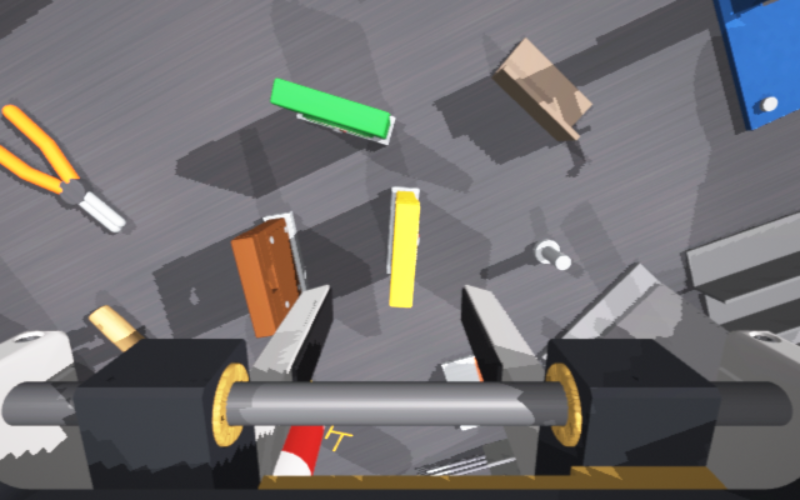

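```bash
python3 - <<'E'
from h import *
c=ctrl.camera_info("wrist")
G=np.array([back("wrist",(p[0]/1.25,p[1]/1.25),.121,c)[:2] for p in((395,202),(419,204),(412,307),(389,306))])
print(G.round(4),G.mean(0),[np.linalg.norm(G[i]-G[i-1]).round(4) for i in range(4)])
for a,b in((0,3),(1,2)):d=G[b]-G[a];print(np.degrees(np.arctan2(d[1],d[0])))
im=cv2.resize(cv2.imread("pics/w1.png"),(640,400))
cv2.imwrite("pics/w1c.png",crop(im,295,140,60,115,5))
E
```

```text
[[ 0.4775 -0.1299]
 [ 0.4877 -0.1123]
 [ 0.5694 -0.1568]
 [ 0.5597 -0.1751]] [ 0.5235613  -0.14351182] [np.float64(0.0938), np.float64(0.0203), np.float64(0.0931), np.float64(0.0207)]
-28.79530216207813
-28.529172287772248
```

View pics/w1c.png

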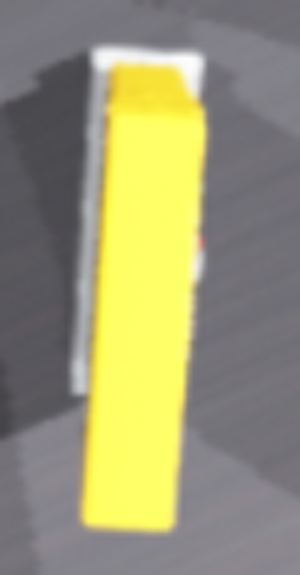

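Call:
{"fn": "move_arm", "kwargs": {"targets": [[-0.012,0,0.01,0,0,0.03],[-0.024,0,0.03,0,0,0.06],[-0.036,0.001,0.05,0,0,0.09],[-0.048,0.001,0.075,0,0,0.115],[-0.0566,0.0013,0.095,0,0,0.115]]}}

```text
time_s: 2.23
ee_pos: [0.5525, -0.1576, 0.1834]
eef_rot: [-3.141, -0.001, 2.64]
force: [0.7, -1.0, -0.2]
grip_width: 0.061
```

Call:
{"fn": "move_arm", "kwargs": {"targets": [[0,0,0.02,0,0,0],[0,0,0.045,0,0,0],[0,0,0.07,0,0,0],[0,0,0.085,0,0,0],[0,0,0.095,0,0,0]]}}

```text
time_s: 2.65
ee_pos: [0.5514, -0.157, 0.0882]
eef_rot: [-3.141, -0.003, 2.641]
force: [-0.2, -0.2, 0.1]
grip_width: 0.0612
```

Call:
{"fn": "move_arm", "kwargs": {"targets": [[0,0,0,0,0,0],[0,0,0,0,0,0],[0,0,0,0,0,0],[0,0,0,0,0,0],[0,0,0,0,0,0]]}}

```text
time_s: 3.07
ee_pos: [0.5526, -0.1575, 0.0914]
eef_rot: [3.141, 0.001, 2.641]
force: [-0.3, -0.2, -0.1]
grip_width: 0.061
```

Call:
{"fn": "move_arm", "kwargs": {"targets": [[0,-0.0014,0,0,0,0],[0,-0.0014,0,0,0,0],[0,-0.0014,0,0,0,0],[0,-0.0014,0,0,0,0],[0,-0.0014,0,0,0,0]], "fingers": -1, "grip_force": 20}}

```text
time_s: 3.48
ee_pos: [0.5516, -0.1586, 0.0905]
eef_rot: [-3.142, 0.0, 2.641]
force: [-0.7, 0.3, -0.8]
grip_width: 0.0312
```

Call:
{"fn": "move_arm", "kwargs": {"targets": [[0,0,0,0,0,0],[0,0,0,0,0,0],[0,0,0,0,0,0],[0,0,0,0,0,0],[0,0,0,0,0,0]], "grip_force": 40}}

```text
time_s: 3.9
ee_pos: [0.5515, -0.1586, 0.0903]
eef_rot: [-3.142, -0.0, 2.641]
force: [0.7, 0.1, -1.5]
grip_width: 0.0197
```

Call:
{"fn": "move_arm", "kwargs": {"targets": [[0,0,0,0,0,0],[0,0,-0.004,0,0,0],[0,0,-0.01,0,0,0],[0,0,-0.02,0,0,0],[0,0,-0.03,0,0,0]]}}

```text
time_s: 4.32
ee_pos: [0.5516, -0.1586, 0.1216]
eef_rot: [-3.142, 0.0, 2.641]
force: [-0.1, 0.0, -2.4]
grip_width: 0.0194
```

Call:
{"fn": "move_arm", "kwargs": {"targets": [[0,0,-0.02,0,0,0],[0,0,-0.045,0,0,0],[0,0,-0.07,0,0,0],[0,0,-0.085,0,0,0],[0,0,-0.09,0,0,0]]}}

```text
time_s: 4.73
ee_pos: [0.5524, -0.1589, 0.2144]
eef_rot: [3.141, 0.005, 2.641]
force: [0.3, -0.5, -2.9]
grip_width: 0.0196
```

```bash
python3 - <<'E'
from h import *
o=ctrl.get_obs();print(o["ee_pos"],o["eef_rot"],o["force"],o["moment"],o["qpos"],o["grip_width"])
c=ctrl.camera_info("wrist");im=ctrl.camera("wrist")[:,:,::-1];s=ctrl.camera("scene")[:,:,::-1]
a=crop(im,200,100,260,200,1.5); b=crop(s,240,90,130,100,3.0)
cv2.imwrite("pics/w2.png",np.hstack([a,b]))
E
```

```text
[ 0.55238286 -0.15889004  0.21437657] [3.14083271 0.00505782 2.64058739] [ 0.26920625 -0.45244946 -2.88867507] [-0.05533858 -0.07870272 -0.0078605 ] [-3.43783601e-01  3.45642643e-01  1.43985633e+00 -4.23679290e-05
  1.35097926e+00 -1.41356746e+00] 0.0195676756561435
```

View pics/w2.png

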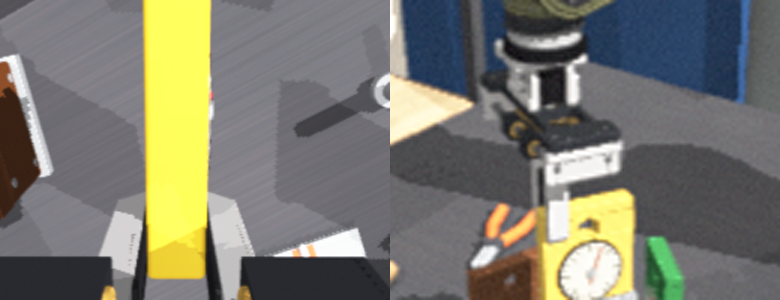

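```bash
cat >> h.py <<'E'
def plan(p,yaw,n=1):
    o=ctrl.get_obs();p0=o["ee_pos"];R0=Ro.from_euler("xyz",[np.pi,0,o["eef_rot"][2]]);R1=Ro.from_euler("xyz",[np.pi,0,yaw])
    rv=(R0.inv()*R1).as_rotvec()
    for k in range(n):
        Rk=R0*Ro.from_rotvec(rv*k/n);t=Rk.inv().apply((np.array(p)-p0)/n);a=rv/n/np.radians(30)
        print([[round(float(v)*j/5,4) for v in (*t,*a)] for j in range(1,6)])
E
python3 - <<'E'
from h import *
plan([.5555,.3142,.335],1.582,4)
E
```

```text
[[0.0112, 0.0208, -0.0062, 0.0, -0.0, 0.1011], [0.0224, 0.0417, -0.0123, 0.0, -0.0, 0.2022], [0.0336, 0.0625, -0.0185, 0.0, -0.0, 0.3033], [0.0448, 0.0833, -0.0247, 0.0, -0.0, 0.4043], [0.056, 0.1041, -0.0308, 0.0, -0.0, 0.5054]]
[[0.0163, 0.0172, -0.0062, 0.0, -0.0, 0.1011], [0.0325, 0.0343, -0.0123, 0.0, -0.0, 0.2022], [0.0488, 0.0515, -0.0185, 0.0, -0.0, 0.3033], [0.065, 0.0687, -0.0247, 0.0, -0.0, 0.4043], [0.0813, 0.0859, -0.0308, 0.0, -0.0, 0.5054]]
[[0.0202, 0.0123, -0.0062, 0.0, -0.0, 0.1011], [0.0404, 0.0246, -0.0123, 0.0, -0.0, 0.2022], [0.0605, 0.037, -0.0185, 0.0, -0.0, 0.3033], [0.0807, 0.0493, -0.0247, 0.0, -0.0, 0.4043], [0.1009, 0.0616, -0.0308, 0.0, -0.0, 0.5054]]
[[0.0227, 0.0066, -0.0062, 0.0, -0.0, 0.1011], [0.0454, 0.0132, -0.0123, 0.0, -0.0, 0.2022], [0.0681, 0.0199, -0.0185, 0.0, -0.0, 0.3033], [0.0908, 0.0265, -0.0247, 0.0, -0.0, 0.4043], [0.1135, 0.0331, -0.0308, 0.0, -0.0, 0.5054]]
```

Call:
{"fn": "move_arm", "kwargs": {"targets": [[0.011,0.021,-0.006,0,0,0.1],[0.022,0.042,-0.012,0,0,0.2],[0.034,0.0625,-0.0185,0,0,0.3],[0.045,0.083,-0.025,0,0,0.4],[0.056,0.104,-0.031,0,0,0.505]]}}

```text
time_s: 5.25
ee_pos: [0.5518, -0.0394, 0.2405]
eef_rot: [-3.14, -0.002, 2.373]
force: [0.3, -0.0, -2.5]
grip_width: 0.0197
```

Call:
{"fn": "move_arm", "kwargs": {"targets": [[0.016,0.017,-0.006,0,0,0.1],[0.0325,0.034,-0.012,0,0,0.2],[0.049,0.0515,-0.0185,0,0,0.3],[0.065,0.069,-0.025,0,0,0.4],[0.081,0.086,-0.031,0,0,0.505]]}}

```text
time_s: 5.67
ee_pos: [0.5531, 0.0788, 0.2714]
eef_rot: [-3.14, -0.001, 2.109]
force: [0.4, 0.1, -2.3]
grip_width: 0.0196
```

Call:
{"fn": "move_arm", "kwargs": {"targets": [[0.02,0.0125,-0.006,0,0,0.1],[0.0405,0.025,-0.012,0,0,0.2],[0.0605,0.037,-0.0185,0,0,0.3],[0.081,0.049,-0.025,0,0,0.4],[0.101,0.062,-0.031,0,0,0.505]]}}

```text
time_s: 6.08
ee_pos: [0.5543, 0.1972, 0.3024]
eef_rot: [-3.139, 0.0, 1.845]
force: [-0.3, 0.1, -1.3]
grip_width: 0.0197
```

```bash
python3 - <<'E'
from h import *
plan([.5555,.3142,.335],1.582,1)
E
```

```text
[[0.0225, 0.0066, -0.0065, 0.0, -0.0, 0.1004], [0.0449, 0.0131, -0.013, 0.0, -0.0, 0.2008], [0.0674, 0.0197, -0.0196, 0.0, -0.0, 0.3011], [0.0898, 0.0263, -0.0261, 0.0, -0.0, 0.4015], [0.1123, 0.0328, -0.0326, 0.0, -0.0, 0.5019]]
```

Call:
{"fn": "move_arm", "kwargs": {"targets": [[0.024,0.007,-0.007,0,0,0.11],[0.048,0.014,-0.014,0,0,0.22],[0.074,0.0215,-0.0215,0,0,0.335],[0.098,0.029,-0.028,0,0,0.435],[0.1125,0.033,-0.0325,0,0,0.502]]}}

```text
time_s: 6.5
ee_pos: [0.5553, 0.3156, 0.3347]
eef_rot: [-3.14, 0.001, 1.583]
force: [-0.7, -0.4, -3.1]
grip_width: 0.0197
```

Call:
{"fn": "move_arm", "kwargs": {"targets": [[0,0,0,0,0,0],[0,0,0,0,0,0],[0,0,0,0,0,0],[0,0,0,0,0,0],[0,0,0,0,0,0]]}}

```text
time_s: 6.92
ee_pos: [0.5559, 0.3125, 0.3357]
eef_rot: [-3.141, 0.0, 1.584]
force: [0.9, -0.0, -2.1]
grip_width: 0.0196
```

```bash
python3 - <<'E'
from h import *
F=[]
for i in range(4):
    o=ctrl.get_obs();F.append(o["force"]); w=ctrl.camera("wrist") if i%2==0 else ctrl.camera("scene")
    if i%2: s=w
    else: wi=w;ci=ctrl.camera_info("wrist")
print(o["ee_pos"],o["eef_rot"],np.mean(F,0),o["moment"])
a=cv2.resize(wi[:,:,::-1],(640,400)); b=crop(s[:,:,::-1],405,140,130,100,4);
cv2.imwrite("pics/w3.png",a);cv2.imwrite("pics/s3.png",b)
for h in(.0,.015,.03):
  d=np.array([.99994,.0113]);o2=np.array([.4591,.3451])
  print(h,proj("wrist",[np.r_[o2+d*.091,.182+h],np.r_[o2+d*.055,.175+h],np.r_[o2+.12*d,.008]],ci).round(0).tolist())
E
```

```text
[0.55585859 0.3129074  0.33596068] [3.14158460e+00 7.57258719e-06 1.58406116e+00] [ 0.69141718  0.32630223 -2.24532077] [-0.17773063  0.04077444  0.05696859]
0.0 [[311.0, 156.0], [277.0, 156.0], [332.0, 143.0]]
0.015 [[311.0, 158.0], [275.0, 157.0], [332.0, 143.0]]
0.03 [[311.0, 160.0], [273.0, 159.0], [332.0, 143.0]]
```

View pics/w3.png

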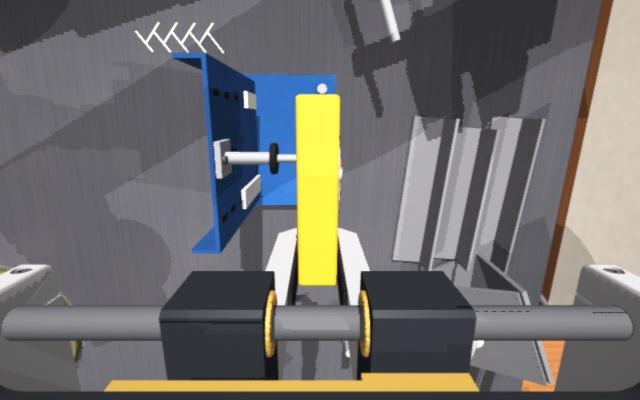

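```bash
python3 - <<'E'
from h import *
w=cv2.imread("pics/w3.png")
d=np.array([.99994,.0113]);e=np.array([.0113,-.99994]);o2=np.array([.4591,.3451])
A=lambda x,y,z:np.r_[o2-d*x+e*y,z]
print(proj("wrist",[A(0,-.09,.225),A(0,.09,.225),A(-.12,-.1,.008),A(-.12,.1,.008),A(-.055,0,.205)]).round(1).tolist())
cv2.imwrite("pics/w3c.png",np.hstack([crop(w,165,45,190,215,2.8)]))
E
```

```text
[[200.9, 54.3], [217.3, 254.2], [332.6, 75.1], [331.0, 205.4], [273.5, 159.2]]
```

View pics/w3c.png

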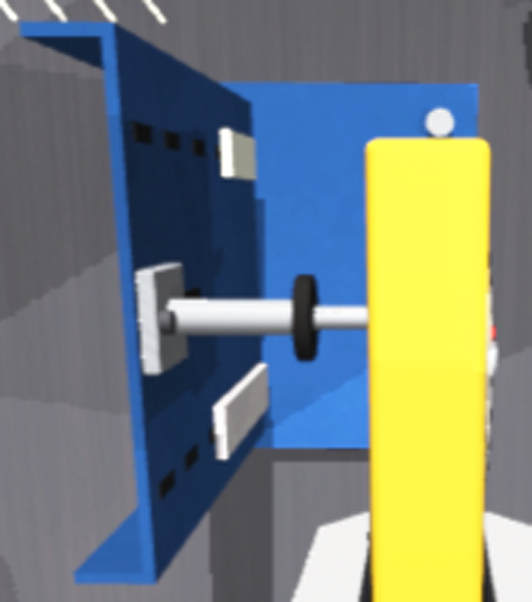

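```bash
python3 - <<'E'
from h import *
o=ctrl.get_obs();t=np.array([np.cos(o["eef_rot"][2]),np.sin(o["eef_rot"][2])]);n=np.array([t[1],-t[0]])
p=o["ee_pos"]
for x in(.079,.032,-.0): print(proj("wrist",[np.r_[p[:2]+t*x+n*s*.01,p[2]+.0306] for s in(-1,1)]).round(1).tolist())
E
```

```text
[[292.9, 101.3], [338.0, 101.3]]
[[294.8, 203.8], [336.5, 203.7]]
[[296.0, 265.1], [335.6, 265.0]]
```

Call:
{"fn": "move_arm", "kwargs": {"targets": [[0,0,0.004,0,0,0],[0,0,0.01,0,0,0],[0,0,0.015,0,0,0],[0,0,0.0175,0,0,0],[0,0,0.018,0,0,0]]}}

```text
time_s: 7.53
ee_pos: [0.5556, 0.3133, 0.317]
eef_rot: [-3.14, 0.001, 1.585]
force: [0.2, 0.3, -3.4]
grip_width: 0.0198
```

Call:
{"fn": "move_arm", "kwargs": {"targets": [[0,0,0,0,0,0],[0,0,0.001,0,0,0],[0,0,0.002,0,0,0],[0,0,0.003,0,0,0],[0,0,0.003,0,0,0]]}}

```text
time_s: 7.95
ee_pos: [0.5557, 0.3134, 0.3148]
eef_rot: [-3.141, 0.0, 1.585]
force: [-0.5, -0.4, -2.5]
grip_width: 0.0199
```

Call:
{"fn": "move_arm", "kwargs": {"targets": [[0,0,0.001,0,0,0],[0,0,0.002,0,0,0],[0,0,0.003,0,0,0],[0,0,0.003,0,0,0],[0,0,0.003,0,0,0]]}}

```text
time_s: 8.37
ee_pos: [0.5557, 0.3134, 0.3119]
eef_rot: [-3.142, 0.0, 1.584]
force: [-0.3, -0.6, -2.2]
grip_width: 0.0199
```

Call:
{"fn": "move_arm", "kwargs": {"targets": [[0,0,0.001,0,0,0],[0,0,0.002,0,0,0],[0,0,0.003,0,0,0],[0,0,0.003,0,0,0],[0,0,0.003,0,0,0]]}}

```text
time_s: 8.78
ee_pos: [0.5557, 0.3134, 0.3089]
eef_rot: [-3.141, 0.0, 1.584]
force: [-0.2, -1.1, -2.0]
grip_width: 0.0197
```

```bash
cat >> h.py <<'E'
def feel(k=4):
    F=[]
    for i in range(k): o=ctrl.get_obs();F.append(np.r_[o["force"],o["moment"]]);ctrl.camera("scene")
    print(o["ee_pos"].round(4),np.mean(F,0).round(2),"sd z",np.std(F,0)[2].round(2),"t",o["time_s"])
E
python3 -c "
from h import *
feel()"
```

```text
[0.5558 0.3134 0.309 ] [ 0.13 -0.22 -2.33 -0.14  0.07  0.01] sd z 0.42 t 8.9333
```

Still free (foot at about 0.2186). Continuing in finer steps.

Call:
{"fn": "move_arm", "kwargs": {"targets": [[0,0,0.0005,0,0,0],[0,0,0.001,0,0,0],[0,0,0.0015,0,0,0],[0,0,0.002,0,0,0],[0,0,0.002,0,0,0]]}}

```text
time_s: 9.4
ee_pos: [0.5557, 0.3134, 0.3068]
eef_rot: [-3.142, 0.0, 1.584]
force: [0.4, 0.8, -1.9]
grip_width: 0.0197
```

```bash
python3 -c "
from h import *
feel()"
```

```text
[0.5557 0.3134 0.3069] [ 0.2   0.32 -2.59 -0.13  0.03 -0.  ] sd z 0.6 t 9.55
```

Call:
{"fn": "move_arm", "kwargs": {"targets": [[0,0,0.0005,0,0,0],[0,0,0.001,0,0,0],[0,0,0.0015,0,0,0],[0,0,0.0015,0,0,0],[0,0,0.0015,0,0,0]]}}

```text
time_s: 10.02
ee_pos: [0.5558, 0.3134, 0.3061]
eef_rot: [3.141, -0.0, 1.584]
force: [-0.7, -0.9, 6.1]
grip_width: 0.02
```

```bash
python3 -c "
from h import *
feel()"
```

```text
[0.5558 0.3134 0.306 ] [-0.65 -1.07  5.81 -0.27  0.29  0.02] sd z 0.44 t 10.1667
```

Call:
{"fn": "move_arm", "kwargs": {"targets": [[0,0,-0.003,0,0,0],[0,0,-0.006,0,0,0],[0,0.015,-0.008,0,0,0],[0,0.035,-0.008,0,0,0],[0,0.05,-0.008,0,0,0]]}}

```text
time_s: 10.63
ee_pos: [0.6066, 0.3141, 0.3133]
eef_rot: [-3.141, 0.0, 1.585]
force: [0.5, 0.1, -2.8]
grip_width: 0.0199
```

Call:
{"fn": "move_arm", "kwargs": {"targets": [[0,0,0.015,0,0,0],[0,0,0.04,0,0,0],[0,0,0.07,0,0,0],[0,0,0.095,0,0,0],[0,0,0.11,0,0,0]]}}

```text
time_s: 11.05
ee_pos: [0.6048, 0.3137, 0.1996]
eef_rot: [-3.137, 0.002, 1.584]
force: [0.1, -0.2, -3.1]
grip_width: 0.0197
```

Call:
{"fn": "move_arm", "kwargs": {"targets": [[0,0,0.003,0,0,0],[0,0,0.003,0,0,0],[0,0,0.003,0,0,0],[0,0,0.003,0,0,0],[0,0,0.003,0,0,0]]}}

```text
time_s: 11.47
ee_pos: [0.6061, 0.3143, 0.2018]
eef_rot: [3.14, -0.001, 1.584]
force: [0.2, -0.2, -2.5]
grip_width: 0.0198
```

```bash
python3 -c "
from h import *
feel()
w=ctrl.camera('wrist')[:,:,::-1];s=ctrl.camera('scene')[:,:,::-1]
cv2.imwrite('pics/a4.png',np.vstack([crop(w,190,40,200,120,3),crop(s,420,150,100,60,6)[:240]]) if 0 else np.hstack([crop(w,190,60,160,200,2.5),crop(s,420,130,130,166,3)[:500,:390]]))
print(proj('wrist',[[.55,.3462,.2109],[.514,.3457,.204]]).round(1).tolist())"
```

```text
[0.6059 0.3141 0.2011] [ 0.17  0.13 -2.82 -0.15  0.05 -0.02] sd z 0.25 t 11.6167Traceback (most recent call last):
  File "<string>", line 5, in <module>
    cv2.imwrite('pics/a4.png',np.vstack([crop(w,190,40,200,120,3),crop(s,420,150,100,60,6)[:240]]) if 0 else np.hstack([crop(w,190,60,160,200,2.5),crop(s,420,130,130,166,3)[:500,:390]]))
                                                                                                             ~~~~~~~~~^^^^^^^^^^^^^^^^^^^^^^^^^^^^^^^^^^^^^^^^^^^^^^^^^^^^^^^^^^^^^^^^^^^
    return _nx.concatenate(arrs, 1, dtype=dtype, casting=casting)
           ~~~~~~~~~~~~~~~^^^^^^^^^^^^^^^^^^^^^^^^^^^^^^^^^^^^^^^
ValueError: all the input array dimensions except for the concatenation axis must match exactly, but along dimension 0, the array at index 0 has size 500 and the array at index 1 has size 498
```

```bash
python3 -c "
from h import *
w=ctrl.camera('wrist')[:,:,::-1];s=ctrl.camera('scene')[:,:,::-1]
cv2.imwrite('pics/a4.png',np.hstack([crop(w,190,60,160,200,2.5),crop(s,420,130,130,200,2.5)]))
c=ctrl.camera_info('wrist');o=ctrl.get_obs();t=np.array([np.cos(o['eef_rot'][2]),np.sin(o['eef_rot'][2])]);p=o['ee_pos']
print(((proj('wrist',[[.55,.3462,.2109],[.514,.3457,.204],np.r_[p[:2]+t*.079,p[2]+.0306]])-[190,60])*2.5).round(1).tolist())"
```

```text
[[58.3, 331.5], [-92.8, 324.7], [313.7, 103.4]]
```

View pics/a4.png

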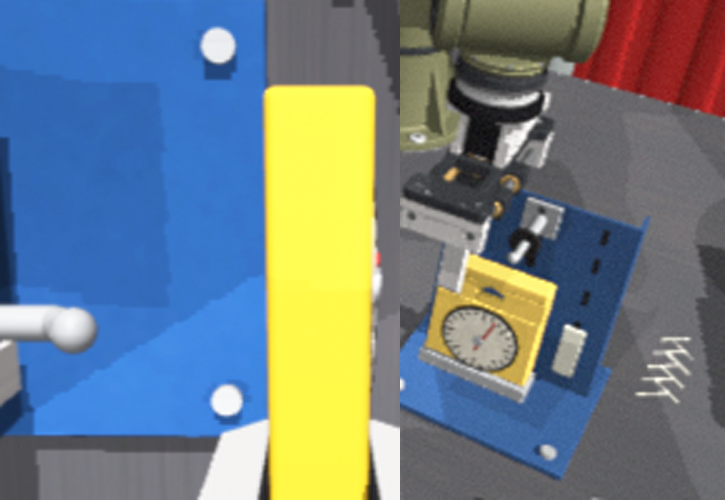

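Call:
{"fn": "move_arm", "kwargs": {"targets": [[-0.0005,-0.008,0.0005,0,0,0],[-0.001,-0.018,0.0008,0,0,0],[-0.0015,-0.026,0.0008,0,0,0],[-0.0015,-0.031,0.0008,0,0,0],[-0.0015,-0.032,0.0008,0,0,0]]}}

```text
time_s: 12.28
ee_pos: [0.5733, 0.3123, 0.2]
eef_rot: [3.141, -0.0, 1.585]
force: [-0.4, -0.4, -1.5]
grip_width: 0.0199
```

Call:
{"fn": "move_arm", "kwargs": {"targets": [[0,0,0,0,0,0],[0,-0.0005,0,0,0,0],[0,-0.001,0,0,0,0],[0,-0.0015,0,0,0,0],[0,-0.002,0,0,0,0]]}}

```text
time_s: 12.7
ee_pos: [0.5719, 0.3121, 0.1995]
eef_rot: [-3.141, 0.0, 1.584]
force: [-0.4, 0.5, -2.9]
grip_width: 0.0198
```

```bash
python3 -c "
from h import *
feel()"
```

```text
[0.5718 0.3121 0.1996] [-0.16  0.19 -2.62 -0.15  0.11 -0.02] sd z 0.29 t 12.85
```

Call:
{"fn": "move_arm", "kwargs": {"targets": [[0,-0.0005,-0.0006,0,0,0],[0,-0.001,-0.0006,0,0,0],[0,-0.0015,-0.0006,0,0,0],[0,-0.002,-0.0006,0,0,0],[0,-0.0025,-0.0006,0,0,0]]}}

```text
time_s: 13.32
ee_pos: [0.5692, 0.3121, 0.2003]
eef_rot: [3.142, -0.0, 1.585]
force: [0.1, -0.3, -1.9]
grip_width: 0.0197
```

```bash
python3 -c "
from h import *
feel(3)"
```

```text
[0.5692 0.3121 0.2003] [ 0.22 -0.32 -1.94 -0.13  0.05  0.  ] sd z 0.09 t 13.4167
```

Call:
{"fn": "move_arm", "kwargs": {"targets": [[0,-0.0005,0,0,0,0],[0,-0.001,0,0,0,0],[0,-0.0015,0,0,0,0],[0,-0.002,0,0,0,0],[0,-0.0025,0,0,0,0]]}}

```text
time_s: 13.88
ee_pos: [0.5667, 0.3121, 0.2003]
eef_rot: [3.142, -0.0, 1.584]
force: [0.1, 0.2, -2.7]
grip_width: 0.02
```

```bash
python3 -c "
from h import *
feel(3)"
```

```text
[0.5667 0.3121 0.2003] [-0.47 -0.03 -2.59 -0.14  0.06 -0.  ] sd z 0.21 t 13.9833
```

Call:
{"fn": "move_arm", "kwargs": {"targets": [[0,-0.0005,0,0,0,0],[0,-0.001,0,0,0,0],[0,-0.0015,0,0,0,0],[0,-0.002,0,0,0,0],[0,-0.0025,0,0,0,0]]}}

```text
time_s: 14.45
ee_pos: [0.5642, 0.312, 0.2003]
eef_rot: [3.142, 0.0, 1.584]
force: [-0.4, 0.1, -2.2]
grip_width: 0.0198
```

Call:
{"fn": "move_arm", "kwargs": {"targets": [[0,-0.0005,0,0,0,0],[0,-0.001,0,0,0,0],[0,-0.0015,0,0,0,0],[0,-0.002,0,0,0,0],[0,-0.0025,0,0,0,0]]}}

```text
time_s: 14.87
ee_pos: [0.5617, 0.312, 0.2002]
eef_rot: [-3.142, 0.0, 1.584]
force: [-0.3, -0.2, -2.4]
grip_width: 0.0201
```

```bash
python3 -c "
from h import *
feel(3)"
```

```text
[0.5617 0.312  0.2003] [ 0.22 -0.5  -2.51 -0.16  0.04  0.01] sd z 0.21 t 14.9667
```

Call:
{"fn": "move_arm", "kwargs": {"targets": [[0,-0.0005,0,0,0,0],[0,-0.001,0,0,0,0],[0,-0.0015,0,0,0,0],[0,-0.002,0,0,0,0],[0,-0.0025,0,0,0,0]]}}

```text
time_s: 15.43
ee_pos: [0.5592, 0.3119, 0.2003]
eef_rot: [3.142, -0.0, 1.585]
force: [-0.5, -0.5, -3.0]
grip_width: 0.0198
```

Call:
{"fn": "move_arm", "kwargs": {"targets": [[0,-0.0005,0,0,0,0],[0,-0.001,0,0,0,0],[0,-0.0015,0,0,0,0],[0,-0.002,0,0,0,0],[0,-0.0025,0,0,0,0]]}}

```text
time_s: 15.85
ee_pos: [0.5567, 0.3119, 0.2002]
eef_rot: [-3.142, 0.0, 1.584]
force: [0.2, 0.6, -2.5]
grip_width: 0.0196
```

```bash
python3 -c "
from h import *
feel(3)
w=ctrl.camera('wrist')[:,:,::-1]
cv2.imwrite('pics/a5.png',crop(w,190,60,200,200,2.5))"
```

```text
[0.5567 0.3119 0.2003] [-0.08 -0.34 -2.58 -0.13  0.07  0.03] sd z 0.09 t 15.95
```

View pics/a5.png

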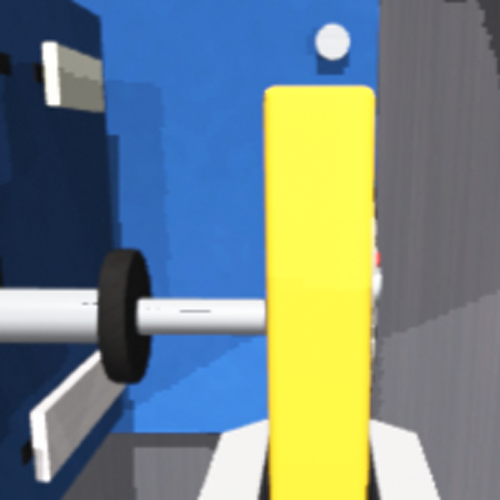

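Call:
{"fn": "move_arm", "kwargs": {"targets": [[0,-0.001,0,0,0,0],[0,-0.002,0,0,0,0],[0,-0.003,0,0,0,0],[0,-0.004,0,0,0,0],[0,-0.005,0,0,0,0]]}}

```text
time_s: 16.47
ee_pos: [0.5516, 0.3118, 0.2003]
eef_rot: [-3.142, -0.0, 1.584]
force: [-0.0, 0.3, -2.0]
grip_width: 0.0198
```

Call:
{"fn": "move_arm", "kwargs": {"targets": [[0,-0.001,0,0,0,0],[0,-0.002,0,0,0,0],[0,-0.003,0,0,0,0],[0,-0.004,0,0,0,0],[0,-0.005,0,0,0,0]]}}

```text
time_s: 16.88
ee_pos: [0.5467, 0.3118, 0.2002]
eef_rot: [-3.142, -0.0, 1.584]
force: [0.5, -0.4, -2.0]
grip_width: 0.0198
```

```bash
python3 -c "
from h import *
feel(3)"
```

```text
[0.5466 0.3118 0.2002] [ 0.11 -0.32 -2.59 -0.15  0.06  0.04] sd z 0.41 t 16.9833
```

Call:
{"fn": "move_arm", "kwargs": {"targets": [[0,-0.001,0,0,0,0],[0,-0.002,0,0,0,0],[0,-0.003,0,0,0,0],[0,-0.004,0,0,0,0],[0,-0.005,0,0,0,0]]}}

```text
time_s: 17.45
ee_pos: [0.5417, 0.3117, 0.2002]
eef_rot: [3.142, 0.0, 1.584]
force: [0.6, -0.4, -2.5]
grip_width: 0.0195
```

Call:
{"fn": "move_arm", "kwargs": {"targets": [[0,-0.001,0,0,0,0],[0,-0.002,0,0,0,0],[0,-0.003,0,0,0,0],[0,-0.004,0,0,0,0],[0,-0.005,0,0,0,0]]}}

```text
time_s: 17.87
ee_pos: [0.5367, 0.3116, 0.2003]
eef_rot: [3.142, -0.0, 1.584]
force: [-1.3, -0.5, -2.8]
grip_width: 0.0199
```

```bash
python3 -c "
from h import *
feel(3)"
```

```text
[0.5367 0.3117 0.2003] [-0.54 -0.14 -2.76 -0.12  0.07  0.03] sd z 0.16 t 17.9667
```

Call:
{"fn": "move_arm", "kwargs": {"targets": [[0,-0.001,0,0,0,0],[0,-0.002,0,0,0,0],[0,-0.003,0,0,0,0],[0,-0.004,0,0,0,0],[0,-0.004,0,0,0,0]]}}

```text
time_s: 18.43
ee_pos: [0.5326, 0.3116, 0.2003]
eef_rot: [-3.142, -0.0, 1.585]
force: [-0.4, 0.3, -1.6]
grip_width: 0.02
```

Call:
{"fn": "move_arm", "kwargs": {"targets": [[0,-0.0005,0,0,0,0],[0,-0.001,0,0,0,0],[0,-0.0015,0,0,0,0],[0,-0.0015,0,0,0,0],[0,-0.0015,0,0,0,0]]}}

```text
time_s: 18.85
ee_pos: [0.5313, 0.3116, 0.2003]
eef_rot: [3.142, -0.0, 1.585]
force: [0.9, -0.4, -2.1]
grip_width: 0.02
```

```bash
python3 -c "
from h import *
feel(3)
w=ctrl.camera('wrist')[:,:,::-1]
cv2.imwrite('pics/a6.png',crop(w,190,60,200,200,2.5))"
```

```text
[0.5313 0.3115 0.2002] [ 0.1  -0.17 -2.08 -0.16  0.06  0.01] sd z 0.25 t 18.95
```

Call:
{"fn": "move_arm", "kwargs": {"targets": [[0,-0.0005,0,0,0,0],[0,-0.001,0,0,0,0],[0,-0.0015,0,0,0,0],[0,-0.0015,0,0,0,0],[0,-0.0015,0,0,0,0]]}}

```text
time_s: 19.47
ee_pos: [0.5297, 0.3116, 0.2003]
eef_rot: [3.142, -0.0, 1.585]
force: [-0.6, 0.3, -2.7]
grip_width: 0.0198
```

```bash
python3 -c "
from h import *
feel(3)"
```

```text
[0.5298 0.3115 0.2002] [ 0.08  0.   -2.37 -0.13  0.03  0.03] sd z 0.3 t 19.5667
```

Call:
{"fn": "move_arm", "kwargs": {"targets": [[0,-0.0005,0,0,0,0],[0,-0.001,0,0,0,0],[0,-0.001,0,0,0,0],[0,-0.001,0,0,0,0],[0,-0.001,0,0,0,0]]}}

```text
time_s: 20.03
ee_pos: [0.5288, 0.3115, 0.2003]
eef_rot: [3.142, -0.0, 1.584]
force: [-0.8, 0.1, -2.0]
grip_width: 0.0196
```

```bash
python3 -c "
from h import *
feel(3)"
```

```text
[0.5288 0.3115 0.2003] [ 0.11 -0.15 -2.67 -0.16  0.03 -0.01] sd z 0.57 t 20.1333
```

Call:
{"fn": "move_arm", "kwargs": {"targets": [[0,-0.0005,0,0,0,0],[0,-0.001,0,0,0,0],[0,-0.001,0,0,0,0],[0,-0.001,0,0,0,0],[0,-0.001,0,0,0,0]]}}

```text
time_s: 20.6
ee_pos: [0.5278, 0.3115, 0.2003]
eef_rot: [3.142, -0.0, 1.585]
force: [-0.4, -0.1, -3.0]
grip_width: 0.0194
```

```bash
python3 -c "
from h import *
feel(3)"
```

```text
[0.5278 0.3115 0.2003] [-0.39 -0.12 -3.1  -0.12  0.05 -0.01] sd z 0.3 t 20.7
```

Call:
{"fn": "move_arm", "kwargs": {"targets": [[0,-0.0005,0,0,0,0],[0,-0.001,0,0,0,0],[0,-0.001,0,0,0,0],[0,-0.001,0,0,0,0],[0,-0.001,0,0,0,0]]}}

```text
time_s: 21.17
ee_pos: [0.527, 0.3115, 0.2003]
eef_rot: [3.141, -0.0, 1.584]
force: [3.1, 0.2, -3.4]
grip_width: 0.0198
```

```bash
python3 -c "
from h import *
feel(3)"
```

```text
[0.527  0.3115 0.2003] [ 3.46  0.02 -3.27 -0.15 -0.66 -0.18] sd z 0.19 t 21.2667
```

Call:
{"fn": "move_arm", "kwargs": {"targets": [[0,0.0003,0.0005,0,0,0],[0,0.0003,0.0015,0,0,0],[0,0.0003,0.0025,0,0,0],[0,0.0003,0.0035,0,0,0],[0,0.0003,0.004,0,0,0]]}}

```text
time_s: 21.73
ee_pos: [0.5271, 0.3115, 0.1961]
eef_rot: [-3.142, -0.0, 1.584]
force: [2.0, -0.2, -1.3]
grip_width: 0.0198
```

Call:
{"fn": "move_arm", "kwargs": {"targets": [[0,0,0.001,0,0,0],[0,0,0.002,0,0,0],[0,0,0.003,0,0,0],[0,0,0.004,0,0,0],[0,0,0.004,0,0,0]]}}

```text
time_s: 22.15
ee_pos: [0.527, 0.3115, 0.192]
eef_rot: [-3.141, 0.0, 1.584]
force: [3.1, 0.1, -2.1]
grip_width: 0.02
```

```bash
python3 -c "
from h import *
feel(3)"
```

```text
[0.527  0.3115 0.192 ] [ 2.76  0.53 -3.37 -0.07 -0.42 -0.09] sd z 0.89 t 22.25
```

Call:
{"fn": "move_arm", "kwargs": {"targets": [[0,0,0.0005,0,0,0],[0,0,0.001,0,0,0],[0,0,0.001,0,0,0],[0,0,0.001,0,0,0],[0,0,0.001,0,0,0]]}}

```text
time_s: 22.72
ee_pos: [0.5271, 0.3115, 0.1912]
eef_rot: [-3.142, 0.0, 1.584]
force: [2.0, -0.5, -1.3]
grip_width: 0.0202
```

```bash
python3 -c "
from h import *
feel(3)"
```

```text
[0.5271 0.3115 0.1913] [ 2.07  0.18 -1.45 -0.08 -0.33 -0.11] sd z 0.32 t 22.8167
```

Call:
{"fn": "move_arm", "kwargs": {"targets": [[0,0,0.0003,0,0,0],[0,0,0.0006,0,0,0],[0,0,0.0008,0,0,0],[0,0,0.0008,0,0,0],[0,0,0.0008,0,0,0]]}}

```text
time_s: 23.28
ee_pos: [0.5271, 0.3115, 0.1904]
eef_rot: [-3.141, 0.0, 1.584]
force: [2.4, 0.0, -2.7]
grip_width: 0.0195
```

```bash
python3 -c "
from h import *
feel(4)"
```

```text
[0.5271 0.3115 0.1904] [ 2.27  0.15 -2.01 -0.08 -0.32 -0.08] sd z 0.6 t 23.4333
```

Call:
{"fn": "move_arm", "kwargs": {"targets": [[0,0,0.0003,0,0,0],[0,0,0.0006,0,0,0],[0,0,0.0008,0,0,0],[0,0,0.0008,0,0,0],[0,0,0.0008,0,0,0]]}}

```text
time_s: 23.9
ee_pos: [0.5271, 0.3116, 0.19]
eef_rot: [3.141, -0.0, 1.584]
force: [0.8, -0.4, 2.6]
grip_width: 0.0196
```

```bash
python3 -c "
from h import *
feel(4)"
```

```text
[0.5272 0.3115 0.19  ] [ 0.56 -0.6   3.1  -0.07 -0.05 -0.06] sd z 0.59 t 24.05
```

Call:
{"fn": "move_arm", "kwargs": {"targets": [[0,0,0.0003,0,0,0],[0,0,0.0005,0,0,0],[0,0,0.0005,0,0,0],[0,0,0.0005,0,0,0],[0,0,0.0005,0,0,0]]}}

```text
time_s: 24.52
ee_pos: [0.5272, 0.3116, 0.1898]
eef_rot: [3.141, -0.001, 1.584]
force: [0.1, -2.1, 8.0]
grip_width: 0.0194
```

```bash
python3 -c "
from h import *
feel(4)"
```

```text
[0.5272 0.3116 0.1898] [-0.21 -1.8   7.6  -0.08  0.15 -0.  ] sd z 0.29 t 24.6667
```

Call:
{"fn": "move_arm", "kwargs": {"targets": [[0,-0.0001,-0.0004,0,0,0],[0,-0.0002,-0.0008,0,0,0],[0,-0.0002,-0.0008,0,0,0],[0,-0.0002,-0.0008,0,0,0],[0,-0.0002,-0.0008,0,0,0]]}}

```text
time_s: 25.13
ee_pos: [0.527, 0.3115, 0.19]
eef_rot: [3.141, -0.0, 1.584]
force: [2.9, 0.0, 3.5]
grip_width: 0.0194
```

```bash
python3 -c "
from h import *
feel(4)"
```

```text
[0.527  0.3115 0.19  ] [ 3.64  0.02  2.95  0.08 -0.61 -0.18] sd z 0.31 t 25.2833
```

Call:
{"fn": "move_arm", "kwargs": {"targets": [[0,0.0001,-0.0002,0,0,0],[0,0.0001,-0.0003,0,0,0],[0,0.0001,-0.0003,0,0,0],[0,0.0001,-0.0003,0,0,0],[0,0.0001,-0.0003,0,0,0]]}}

```text
time_s: 25.75
ee_pos: [0.527, 0.3115, 0.1901]
eef_rot: [-3.141, 0.0, 1.584]
force: [4.9, 1.0, -0.1]
grip_width: 0.02
```

```bash
python3 -c "
from h import *
feel(4)"
```

```text
[0.527  0.3115 0.1901] [ 4.74  1.22 -0.47  0.09 -0.84 -0.18] sd z 0.35 t 25.9
```

Call:
{"fn": "move_arm", "kwargs": {"targets": [[0,0,0,0,0,0],[0,0,0,0,0,0],[0,0,0,0,0,0],[0,0,0,0,0,0],[0,0,0,0,0,0]], "grip_force": 3}}

```text
time_s: 26.37
ee_pos: [0.5268, 0.3114, 0.1901]
eef_rot: [-3.141, 0.0, 1.585]
force: [2.6, -0.5, -1.1]
grip_width: 0.0202
```

```bash
python3 -c "
from h import *
feel(4)
w=ctrl.camera('wrist')[:,:,::-1];s=ctrl.camera('scene')[:,:,::-1]
cv2.imwrite('pics/a7.png',np.hstack([crop(w,190,60,160,200,2.5),crop(s,420,130,130,200,2.5)]))"
```

```text
[0.5268 0.3114 0.1901] [ 2.79 -0.87 -1.06 -0.18 -0.33 -0.04] sd z 0.28 t 26.5167
```

View pics/a7.png

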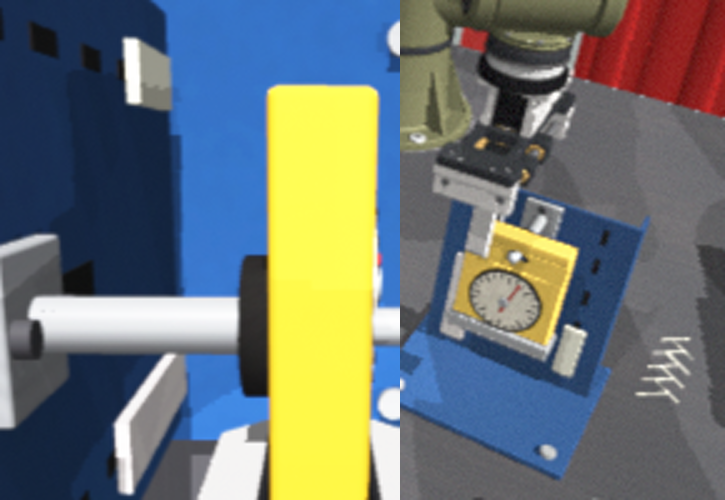

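Call:
{"fn": "move_arm", "kwargs": {"targets": [[0,0,0.0002,0,0,0],[0,0,0.0003,0,0,0],[0,0,0.0003,0,0,0],[0,0,0.0003,0,0,0],[0,0,0.0003,0,0,0]]}}

```text
time_s: 27.08
ee_pos: [0.5269, 0.3115, 0.19]
eef_rot: [-3.142, -0.0, 1.585]
force: [0.4, -1.2, 0.1]
grip_width: 0.0199
```

```bash
python3 -c "
from h import *
feel(4)"
```

```text
[0.5269 0.3115 0.19  ] [ 0.74 -1.23  0.63 -0.22 -0.01 -0.01] sd z 0.43 t 27.2333
```

Call:
{"fn": "move_arm", "kwargs": {"targets": [[0,0,0,0,0,0],[0,0,0,0,0,0],[0,0,0,0,0,0],[0,0,0,0,0,0],[0,0,0,0,0,0]], "fingers": -0.3}}

```text
time_s: 27.7
ee_pos: [0.5269, 0.3115, 0.1899]
eef_rot: [-3.141, 0.0, 1.585]
force: [0.7, -0.5, -0.1]
grip_width: 0.0329
```

```bash
python3 -c "
from h import *
feel(4);print(ctrl.get_obs()['grip_width'])"
```

```text
[0.527  0.3115 0.1899] [ 0.3  -0.49 -0.08 -0.06  0.06  0.  ] sd z 0.28 t 27.85
0.0331271415337129
```

Call:
{"fn": "move_arm", "kwargs": {"targets": [[0,0,0,0,0,0],[0,0,0,0,0,0],[0,0,0,0,0,0],[0,0,0,0,0,0],[0,0,0,0,0,0]], "fingers": 0}}

```text
time_s: 28.32
ee_pos: [0.527, 0.3115, 0.1899]
eef_rot: [-3.142, 0.0, 1.584]
force: [0.6, 0.0, 0.3]
grip_width: 0.0468
```

Call:
{"fn": "move_arm", "kwargs": {"targets": [[0,0,-0.004,0,0,0],[0,0,-0.01,0,0,0],[0,0,-0.018,0,0,0],[0,0,-0.028,0,0,0],[0,0,-0.04,0,0,0]]}}

```text
time_s: 28.73
ee_pos: [0.5269, 0.3115, 0.2311]
eef_rot: [3.142, -0.0, 1.585]
force: [0.3, 0.0, 0.7]
grip_width: 0.0471
```

Call:
{"fn": "move_arm", "kwargs": {"targets": [[0,0,-0.015,0,0,0],[0,0,-0.035,0,0,0],[0,0,-0.055,0,0,0],[0,0,-0.07,0,0,0],[0,0,-0.08,0,0,0]]}}

```text
time_s: 29.15
ee_pos: [0.5271, 0.3116, 0.313]
eef_rot: [3.139, -0.001, 1.584]
force: [0.0, 0.9, 0.7]
grip_width: 0.047
```

```bash
python3 -c "
from h import *
feel(2)
w=ctrl.camera('wrist')[:,:,::-1];s=ctrl.camera('scene')[:,:,::-1]
cv2.imwrite('pics/a8.png',np.hstack([crop(w,170,30,180,200,2.3),crop(s,430,180,110,135,3.41)[:460]]))"
```

```text
[0.5274 0.3117 0.3141] [ 0.11  0.54  1.71 -0.05  0.09 -0.01] sd z 1.05 t 29.2
```

View pics/a8.png

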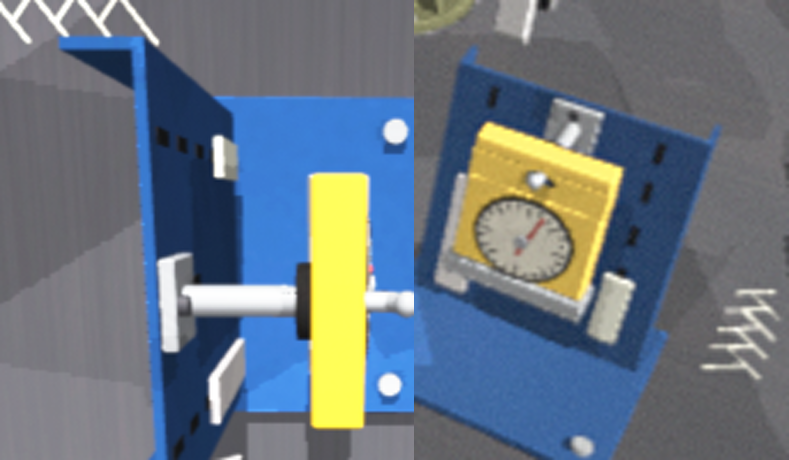

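```bash
python3 -c "
from h import *
s1=ctrl.camera('scene').astype(int)
for i in range(6): s2=ctrl.camera('scene').astype(int)
print('motion',np.abs(s1-s2)[180:300,430:520].max())
c=np.array([.527,.347]);z=.203-.007-.098
P=[[.537,.347-.047,z+.121],[.537,.347+.047,z+.121],[.542,.347-.05,z],[.542,.347+.05,z]]
print(((proj('scene',P)-[430,180])*3.41+[414,0]).round(0).tolist())"
```

```text
motion 16
[[477.0, 134.0], [613.0, 183.0], [441.0, 268.0], [575.0, 323.0]]
```

```bash
python3 -c "
from station import ctrl
print(ctrl.hand_in(), ctrl.get_obs()['time_s'])"
```

```text
the job is handed in; nothing more can be done
the job is handed in; nothing more can be done
```

The yellow gauge is hanging on the stand's hook and the job is handed in. It hangs dial outward and upright, with its back against the rubber disc. The robot clock was at about 29 s just before hand-in.

- **Finding the hook:** I lowered the gauge's foot onto the hook tip. That put the shank about 29 mm above the seat point, which agreed with the camera estimate.
- **Hanging it:** I threaded the slot over the tip without butting and met the disc at about 3.5 N. I then lowered the gauge until the hook carried its weight, and only then opened the fingers.
- **Contact forces:** Contact was light. The heaviest I read was about 8 N touching the hook tip and about 10 N while seating. The seating press was a little firmer than planned, so I eased it off before release.
- **Last checks:** The final pictures show the hook tip through the slot and no visible gap at the disc. The edge slopes fit an upright gauge within my reading accuracy. Scene frames 0.3 s apart showed no movement, only image noise. The gripper was clear above the gauge; the last, noisy force reading averaged 1.7 N just after it stopped moving.
- **Disagreements:** The wrist camera showed the stand, and the gauge in the fingers, 2–4 mm from my first estimates. I moved the approach 1.5 mm sideways for that and found the rest by feel.
- **Not rechecked:** I never moved or touched the other things on the bench as far as I know, but took no final overhead picture to confirm it.
- **Picture budget:** I viewed 12 pictures, two over the budget of 10.

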